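# Shut and lock the bench tool case

### The job

Break is over, shut up the small blue tool case. With the fingertips push both of its drawers fully home, then swing the lid over and ease it all the way down without slamming it, so that its lock tongues drop in behind the drawer fronts. Do not pick anything up, do not open anything further, and leave the tools in the case and the things standing round it alone.

Things in the scene. Friction and masses are not known exactly. Their poses are not given: they have to be found in the camera images.
- chest: blue sheet-metal tool case, immovable, 165 deep (x) x 310 wide (y) x 117 mm high when shut. Origin: centre of its underside, on the table. x points from its front (drawers, facing the robot, at x = -82) to its hinged back, y to its left. Drawers side by side at z = 10 to 54 mm; above them an open till 33 mm deep, rim at z = 92 mm; no tool stands above the rim
- drawer_left (a joint): how far the left (+y) drawer stands out towards the robot, m; 0 = fully home against its stop, at most 0.07. Slides along the case's x with about 1.5 N friction and stays where it is left
- drawer_right (a joint): the same for the right (-y) drawer
- drawer_left_pull (a point): middle of the outer face of the left drawer's aluminium edge pull, a strip 96 mm wide (y) and 10 mm high, 10 mm proud of the drawer front. It moves with the drawer; when the drawer is home it is at x = -92, y = +77, z = 46 mm in the case's frame. Push here, towards the back
- drawer_right_pull (a point): the same for the right drawer; home at x = -92, y = -77, z = 46 mm in the case's frame
- lid (a joint): lid angle, rad: 0 = shut flat on the rim, 1.57 = upright. Friction hinge: the lid stays where it is left and turns with about 0.55 N m. Two steel tongues under its front corners enter notches behind the drawer fronts; while a drawer stands out 10 mm or more they land on its flange and hold the lid about 0.1 rad open
- lid_hinge (a point): middle of the lid's hinge line, which runs along the case's y at the rear edge of the rim: x = +82, y = 0, z = 92 mm in the case's frame
- lid_push (a point): point on the outer face of the lid (the top when shut; it faces away from the robot while the lid stands open), 140 mm from the hinge line, 27 mm from the lid's free edge, mid width; point z is the outward normal. The lid is 25 mm thick, 312 mm wide, 167 mm from hinge to free edge
- screwdriver: red-handled screwdriver, 205 x 33 mm, lying in the till
- drift_punch: steel drift punch, 118 x 9 mm, lying in the till
- fitting: brass hose fitting, 24 x 15 mm, lying in the left drawer
- mug: teal mug, 81 mm across, 94 mm high, standing beside the case; origin at the centre of its underside
- vial: small green bottle with a black cap, 27 mm across, 75 mm high, standing beside the case; origin at the centre of its underside
- pen: black capped pen, 141 x 13 mm, lying on the table to the front right of the case; origin at its middle, on the table

How it is judged:
By the outcome, as a careful person would: the job done as asked, in the order asked, and still so for the second after the job is handed in, with the robot touching nothing.
It also fails if it takes over 59 s, if anything falls off the work surface, if the arm or the gripper's body presses on something with over 40 N, if the wrist force passes 120 N, or if a joint passes its speed limit or range.

### The arm

A 6-joint arm with a two-finger parallel gripper is mounted at the origin on the work surface; the furniture and walls round the work are solid. World frame = base frame: x ahead of the robot, y to its left, z up, the work surface at z = 0. Lengths are in mm, angles in rad, forces in N, time in s.
With the tool pointing down it reaches from about 300 to 775 mm from the base axis. Payload 14.6 kg.
Tool frame: the origin (TCP) lies on the centre line of the jaws, within the pads' length; the fingertips stand 19 mm ahead of it and the grasp point (between the pads) is the TCP (bot.tip_reach is the distance from the TCP to the fingertips, in mm); z points along the fingers, y is the line along which they close (so a half turn about z gives the same grasp; the last joint's range is limited). The gripper opens to 85 mm and grips with 20 to 120 N. Pads are 22 mm wide; open, the fingers measure 114 mm over their backs; the gripper's body (76 mm by 85 mm) begins 54 mm behind the grasp point. The pads swing forward as they close: fully open they stand 13 mm farther back than shut.
Start: joints at [1.165, 0.3, 1.521, -0, 1.321, -0.067], TCP at [182.793, 518.726, 250.281] pointing down, gripper open.
Joint ranges: [-3.03, 3.03], [-0.79, 2.21], [0.23, 2.52], [-1.04, 4.18], [0, 3.07], [-2.55, 2.55]. Speed limits (rad/s): [2.22, 2.22, 2.57, 3.14, 3.14, 3.14].

### API

Orientations are given as a unit quaternion [w, x, y, z].
In Python, from rig import bot gives the robot as it stands. Calls block until the motion is done:
- bot.move_to(position, orientation): joint-space move of the TCP to a pose.
- bot.servo_line(position, attitude=None, speed=150, until_force=None): straight line of the TCP; attitude=None keeps the orientation; speed is the mean speed in mm/s. With until_force (N) it stops when the force on the tool has changed by that much, and returns True; else False.
- bot.move_joints(angles): joint-space move.
- bot.move_gripper(opening, grip_force=None): finger opening in mm; grip_force is the grip in N (None keeps the last); returns when the fingers have stopped.
- bot.dwell(seconds).
- bot.ik(position, orientation): joint angles nearest the present ones, or None.
- bot.read_state(): the state.
- bot.read_camera(name): name is "scene" or "top" or "wrist"; returns a dict with "image" (400x640x3 uint8, blue, green, red), "depth" (400x640 float32, mm along the optical axis (not along the pixel's ray), 0 where there is no reading), "fovy" (degrees; the focal length in pixels is half the picture's height over the tangent of half this angle, whatever the lens; pixels are square), "cx", "cy" (the principal point, pixels), "eye" and "attitude" of the camera in the world; the wrist camera has in their place "mount" (4x4, takes a point from camera to tool coordinates, whose origin is the TCP and whose axes are the flange's). Camera axes: x right, y down, z forward; pixel columns grow to the right and rows downward; lengths in mm; the calibration is good to about 2 mm. A picture is of the moment at which its call begins: read the wrist's pose just before it.
A pose or a line that the arm cannot do raises bot.MotionError and nothing moves.
- bot.finish_job(): hands the job in; it is judged then, once.
The state is a dict: "clock": time; "joint_positions": joint angles; "qvel": joint speeds; "effort": joint torques, N m; "ee_pos": TCP position; "tool_rot": TCP orientation; "ft_force": force on the tool from outside, world axes, zero at the start; "moment": the same for the moment, N m; "grip_width": finger opening in mm; "grip_force": force on a finger pad.
Only numpy, scipy, OpenCV 4.12 (cv2) and the standard library are available. Lean on these libraries where they do the work, as an engineer would, in place of code of your own. Each camera call takes 0.05 s, during which the arm holds its last target. There are 200 camera calls.

## Working session

There is one attempt and no reset: what is moved stays moved. The work goes in short steps, each a Python script; the robot and the scene stay as the last script left them, time stands still between calls to the robot, and variables do not carry over. Pictures are saved under pics/ and viewed, at most 10 in all, crops included, and the job is handed in when it is done.

```bash
ls; mkdir -p pics
cat > h.py <<'E'
import numpy as np, cv2
from rig import bot
from scipy.spatial.transform import Rotation as R
def rot(q): return R.from_quat(np.r_[q[1:],q[0]])
def quat(M):
    q=R.from_matrix(M).as_quat(); return [float(v) for v in (q[3],q[0],q[1],q[2])]
def cloud(c):
    d=c["depth"]; f=200/np.tan(np.radians(c["fovy"])/2)
    v,u=np.mgrid[:400,:640]
    P=np.dstack([(u-c["cx"])/f*d,(v-c["cy"])/f*d,d])
    A=np.array(c["attitude"],float)
    M=A if A.shape==(3,3) else rot(A).as_matrix()
    W=P@M.T+np.array(c["eye"]); W[d==0]=np.nan
    return W
E
python3 - <<'E'
from h import *
for n in("scene","top"):
    c=bot.read_camera(n); cv2.imwrite(f"pics/{n}0.png",c["image"])
    print(n,c["eye"],c["attitude"],c["fovy"],c["cx"],c["cy"])
    np.save(n+".npy",cloud(c)); np.save(n+"_img.npy",c["image"])
print(bot.read_state())
E
```

```text
pics
scene [ -63.80461926 -973.06311152  901.62091519] [-0.44201249  0.86321636 -0.2138386   0.11728396] 45.46262655640632 317.764117353153 196.38990648004116
top [ 382.89290839   12.08881888 1340.87119722] [-0.02605586  0.7072185  -0.7058463   0.03072599] 43.889820839496224 321.9806934564753 212.34872674504965
{'clock': 0.1, 'joint_positions': array([ 1.16540429e+00,  3.00413339e-01,  1.52150843e+00, -1.07372465e-05,
        1.32073851e+00, -6.66017928e-02]), 'qvel': array([ 6.61474996e-07,  3.97308782e-04, -2.61456292e-03,  3.01086625e-04,
       -2.89722463e-04,  9.34217856e-04]), 'effort': array([-8.18390799e-05, -5.44378209e+01, -3.62369013e+01, -6.28340013e-05,
        3.09777155e-03, -1.96515082e-06]), 'ee_pos': array([182.71953889, 518.55538275, 249.78373175]), 'tool_rot': array([-1.19755255e-04,  1.68584823e-01,  9.85687005e-01, -5.20232438e-04]), 'ft_force': array([0.57863989, 0.08790187, 0.18203189]), 'moment': array([ 0.06357529, -0.07011722,  0.01814819]), 'grip_force': 0.0, 'grip_width': 85.61548426577856}
```

View pics/scene0.png

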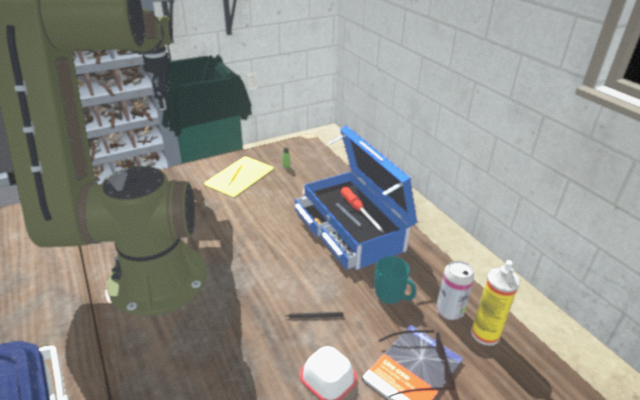

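View pics/top0.png

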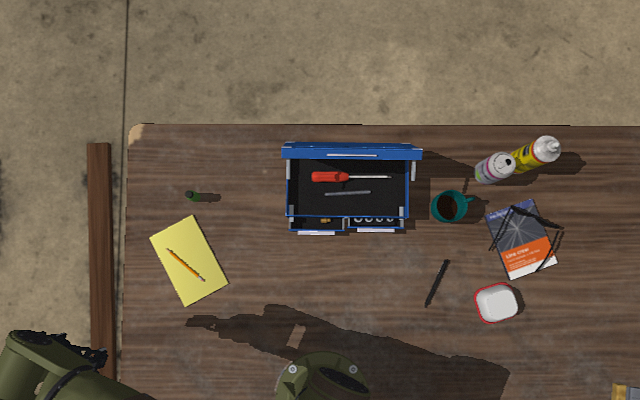

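The top view shows the case at about (348,190), with the lid standing open at row ~150. The pulls are at (316,233) and (376,230), the mug at (450,206), the vial at (195,196) and the pen at (437,283). Next I measure these.

Run:
```python
from h import *
T=np.load("top.npy");I=np.load("top_img.npy").astype(int)
S=np.load("scene.npy");J=np.load("scene_img.npy").astype(int)
def blue(I): return (I[...,0]>I[...,2]+50)&(I[...,0]>I[...,1]+30)
roi=np.zeros((400,640),bool);roi[135:245,275:428]=1
b=T[blue(I)&roi]; b=b[~np.isnan(b[:,0])]
for lo,hi in((-5,20),(20,60),(60,85),(85,100),(100,150),(150,200),(200,300)):
    q=b[(b[:,2]>lo)&(b[:,2]<hi)]
    if len(q): print(lo,hi,len(q),np.percentile(q,[1,50,99],axis=0).round(1).tolist())
rim=b[(b[:,2]>85)&(b[:,2]<99)]
r=cv2.minAreaRect(rim[:,:2].astype(np.float32));print("rim",r)
# front rim row: line of front rim pts
q=b[(b[:,2]>85)&(b[:,2]<99)];xf=np.percentile(q[:,0],1);f=q[q[:,0]<xf+12];print("front",np.polyfit(f[:,1],f[:,0],1),np.median(f[:,2]))
# pull: grey bright pix
g=(I.min(2)>120)&(np.ptp(I,axis=2)<40)&roi
n,l=cv2.connectedComponents(g.astype(np.uint8))
for k in range(1,n):
    m=l==k
    if m.sum()>15:
        p=T[m];p=p[~np.isnan(p[:,0])];vu=np.argwhere(m).mean(0)
        print("grey",m.sum(),vu.round(),np.percentile(p,[3,50,97],axis=0).round(1).tolist())
# scene lid
roi2=np.zeros((400,640),bool);roi2[120:270,290:420]=1
s=S[blue(J)&roi2];s=s[~np.isnan(s[:,0])];np.save("sb.npy",s)
for lo,hi in((-5,20),(20,60),(60,85),(85,100),(100,150),(150,200),(200,245),(245,300)):
    q=s[(s[:,2]>lo)&(s[:,2]<hi)]
    if len(q): print("S",lo,hi,len(q),np.percentile(q,[1,50,99],axis=0).round(1).tolist())
dk=S[150:200,360:405].reshape(-1,3);dk=dk[(dk[:,2]>120)&(dk[:,2]<230)]
c=dk.mean(0);u,sv,vt=np.linalg.svd(dk-c);print("lid inner plane",c,vt[2],sv)
for nm,(r0,r1,c0,c1) in dict(mug=(185,228,428,476),vial=(185,205,182,205),pen=(258,308,424,452)).items():
    p=T[r0:r1,c0:c1].reshape(-1,3);p=p[p[:,2]>5];print(nm,np.percentile(p,[2,50,98],axis=0).round(1).tolist())
```

```text
-5 20 83 [[444.6, -267.9, -4.5], [503.5, -229.9, 3.5], [644.0, 94.6, 19.1]]
20 60 167 [[440.3, -209.8, 46.2], [446.2, -45.7, 54.3], [504.5, 94.5, 59.7]]
60 85 103 [[442.8, -211.7, 60.1], [530.1, -209.8, 72.0], [604.1, 94.3, 84.4]]
85 100 286 [[471.9, -212.5, 86.1], [476.3, -116.3, 91.9], [610.1, 95.8, 97.3]]
100 150 122 [[648.0, -210.3, 103.4], [652.5, -60.4, 133.1], [661.0, 88.6, 149.8]]
150 200 231 [[632.0, -210.3, 150.7], [639.8, -67.4, 177.4], [648.0, 91.3, 198.9]]
200 300 1759 [[589.4, -211.5, 205.5], [604.5, -56.8, 255.4], [631.0, 93.4, 262.4]]
rim ((567.3630981445312, -58.29014587402344), (309.2232360839844, 189.1780242919922), 89.35486602783203)
front [8.82351256e-03 4.75200770e+02] 91.97654407555206
grey 78 [155. 348.] [[596.1, -108.8, 256.7], [597.2, -47.6, 260.1], [599.6, -8.0, 264.5]]
grey 58 [169. 287.] [[551.1, 81.6, 222.4], [570.7, 84.0, 229.4], [590.1, 86.5, 237.0]]
grey 60 [171. 413.] [[548.4, -204.0, 221.3], [566.9, -200.8, 229.7], [586.3, -196.9, 236.1]]
grey 76 [176. 368.] [[576.2, -161.2, 67.2], [578.1, -114.8, 72.5], [580.2, -68.7, 78.7]]
grey 36 [211. 400.] [[4
[... 731 characters left out ...]
9.8]]
S 100 150 274 [[622.6, -219.1, 100.0], [645.2, -79.9, 113.3], [658.0, 96.4, 149.2]]
S 150 200 197 [[605.4, -219.3, 150.5], [623.1, -214.2, 176.2], [640.1, 97.8, 199.7]]
S 200 245 188 [[592.3, -219.6, 201.6], [612.5, -213.8, 217.9], [626.5, 96.0, 242.5]]
S 245 300 644 [[586.6, -216.9, 247.0], [598.5, -100.8, 254.3], [612.4, 91.2, 259.5]]
lid inner plane [628.904257   -74.9571357  174.51130501] [ 0.90336847 -0.05846849  0.42486097] [2121.10628059  906.29110789  287.88104299]
mug [[462.6, -381.0, 6.0], [505.6, -332.6, 32.8], [540.0, -281.7, 96.1]]
vial [[517.6, 324.8, 5.2], [530.0, 341.3, 52.7], [558.0, 365.2, 79.0]]
pen [[243.5, -338.3, 5.2], [302.2, -300.8, 11.1], [360.4, -269.2, 17.7]]
```

Run:
```python
from h import *
Q=[0,0,1,0]
bot.move_gripper(0)
tr=bot.tip_reach;print("tip",tr)
z=36+tr
try:
  for y,x0 in((18.5,400),(-135.5,405)):
    bot.move_to([x0,y,150],Q)
    bot.servo_line([x0,y,z])
    hit=bot.servo_line([470,y,z],speed=35,until_force=9)
    s=bot.read_state();print(hit,s["ee_pos"],s["ft_force"],s["clock"])
    bot.servo_line([x0,y,z]);bot.servo_line([x0,y,150])
  bot.servo_line([400,-59,330],speed=250)
finally:
  c=bot.read_camera("top");T=cloud(c);np.save("top1.npy",T)
  cv2.imwrite("pics/top1.png",cv2.resize(c["image"][120:270,250:480],None,fx=3,fy=3))
  c=bot.read_camera("scene");cv2.imwrite("pics/scene1.png",cv2.resize(c["image"][110:290,260:440],None,fx=3,fy=3))
  print(bot.read_state()["clock"],bot.read_state()["ee_pos"])
```

```text
tip 19.0
True [452.34474488  18.48782734  54.41426573] [0.1660189  0.31882981 0.53880655] 5.0333
True [ 450.98880741 -135.33718162   54.36531505] [-1.81146225  0.00383657  0.31746601] 9.0167
11.2917 [399.73343333 -59.27824479 328.55309552]
```

View pics/scene1.png

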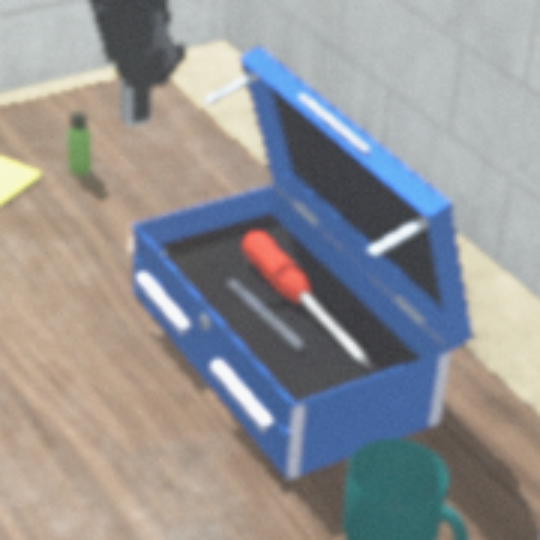

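The scene crop shows both drawer fronts flush, with the pulls at (163,300) and (240,393). The contact positions of 452.3 and 451.0 mm agree with the predicted home positions. Next is the lid.

Run:
```python
from h import *
Q=[0,0,1,0];H=np.array([636.5,92.]);y=-59;tr=19
def P(phi,gap=0):  # TCP so that front lower finger corner touches outer face at 140 mm
    n=np.array([np.sin(phi),np.cos(phi)])
    p=H+140*np.array([-np.cos(phi),np.sin(phi)])+(25+gap)*n
    return [float(p[0]+11),y,float(p[1]+tr)]
try:
  bot.servo_line([675,y,335],speed=250)
  a=P(1.29,30);print(a)
  bot.servo_line(a,speed=120)
  hit=bot.servo_line(P(1.2),speed=40,until_force=2.5)
  s=bot.read_state();print(hit,s["ee_pos"],s["ft_force"])
  for phi in np.arange(1.2,0.14,-0.15):
    bot.servo_line(P(phi),speed=50)
    s=bot.read_state();print(round(phi,2),s["ee_pos"].round(1),s["ft_force"].round(1),s["clock"])
  b=P(0);b[2]-=8
  hit=bot.servo_line(b,speed=20,until_force=12)
  s=bot.read_state();print(hit,b,s["ee_pos"],s["ft_force"],s["clock"])
except Exception as e: print(repr(e))
c=bot.read_camera("scene");cv2.imwrite("pics/scene2.png",cv2.resize(c["image"][110:290,260:440],None,fx=3,fy=3))
```

```text
[661.5490060234159, -59, 260.7585571169608]
True [628.02208174 -58.99029151 252.50438022] [ 0.31759944  0.19520954 -0.09615433]
1.2 [619.8 -59.  250.4] [-0.3  0.1 -1. ] 14.4417
1.05 [599.4 -59.1 244.7] [-0.6 -0.6 -0.3] 15.0167
0.9 [579.9 -59.  236.1] [ 0.1  0.1 -0.3] 15.5917
0.75 [561.9 -59.  224.6] [ 0.3 -0.5  0.2] 16.1667
0.6 [545.9 -59.  210.5] [ 0.4 -1.1  0.8] 16.7417
0.45 [532.2 -59.  194.3] [ 0.2  0.3 -0.4] 17.3167
0.3 [521.  -59.  176.1] [-0.5  0.6  0.7] 17.8917
0.15 [512.7 -59.  156.5] [-0.3  0.4  0.2] 18.4667
True [507.5, -59, 128.0] [508.98341288 -59.00277708 136.01449074] [-2.22677403  0.50821168  7.63289505] 19.475
```

View pics/scene2.png

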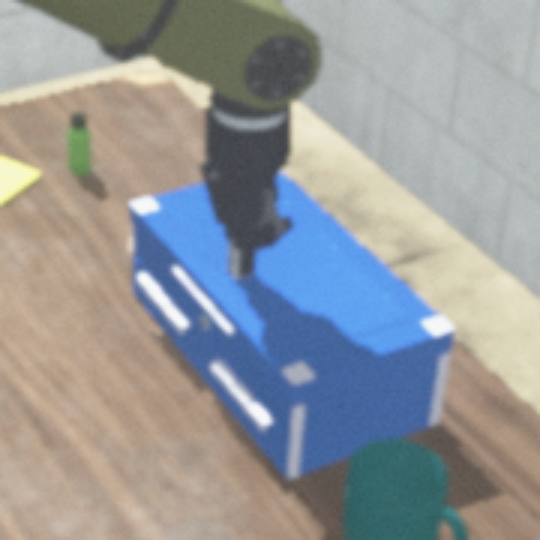

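The lid looks flat in the picture, and the fingertip is at z = 117.0 mm, the shut height. I'll press once more gently, back off and check.

Run:
```python
from h import *
hit=bot.servo_line([509,-59,130],speed=15,until_force=15)
s=bot.read_state();print(hit,s["ee_pos"],s["ft_force"])
bot.servo_line([509,-59,200],speed=60);bot.servo_line([330,150,330],speed=200)
bot.dwell(0.5)
c=bot.read_camera("top");T=cloud(c);I=c["image"].astype(int)
cv2.imwrite("pics/top3.png",c["image"])
m=(I[...,0]>I[...,2]+50)&(I[...,0]>I[...,1]+30);m[:130]=0;m[250:]=0;m[:,:270]=0;m[:,430:]=0
p=T[m];p=p[(p[:,2]>105)]
A=np.c_[p[:,:2]-[554,-59],np.ones(len(p))];print("lid plane",np.linalg.lstsq(A,p[:,2],rcond=None)[0],len(p))
for nm,(r0,r1,c0,c1) in dict(mug=(185,228,428,476),vial=(185,205,182,205),pen=(258,308,424,452)).items():
    p=T[r0:r1,c0:c1].reshape(-1,3);p=p[p[:,2]>5];print(nm,np.percentile(p,[2,50,98],axis=0).round(1).tolist())
print(bot.read_state()["clock"])
```

```text
True [508.97814664 -59.01307423 135.9870276 ] [-2.89924844  1.96231053  8.32543509]
lid plane [-5.19364389e-04 -2.33954838e-04  1.18450354e+02] 8007
mug [[462.3, -383.3, 5.6], [505.7, -332.9, 32.1], [541.5, -281.8, 95.4]]
vial [[518.4, 327.8, 5.4], [529.2, 341.5, 53.5], [563.8, 373.4, 78.9]]
pen [[241.1, -332.3, 5.1], [302.1, -301.2, 10.5], [361.6, -269.4, 17.5]]
23.1833
```

View pics/top3.png

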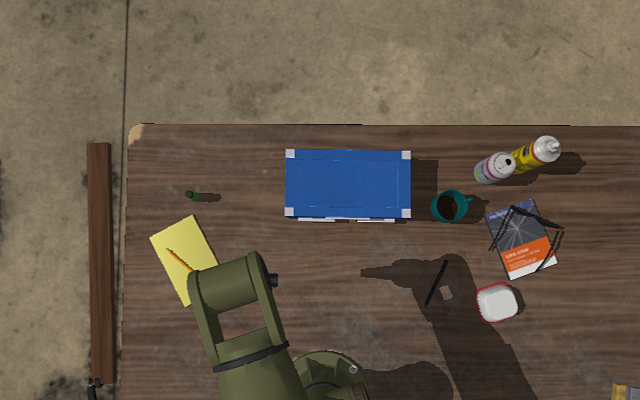

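The top view shows the lid flat, with a tilt below 0.001 rad. Both pulls are flush at row 219, the mug, vial and pen have not moved, and the arm is clear.

```bash
python3 -c "
from rig import bot
print(bot.finish_job())"
```

```text
the job is handed in; nothing more can be done
None
```

The tool case is shut and the job is handed in: both drawers are fully home, the lid was eased down flat with no slam, the mug, vial and pen are where they were, and it took about 23 s.

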